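# Release the larger ball from the two-chute dispenser

### The job

With a fingertip on its upright tab, slide the yellow tray along its track as far as it goes, so that it stands under the chute that holds the larger steel ball. Then press down the black paddle of that chute's rocking lever, so that the gate at its other end lifts and the ball rolls into the tray's middle compartment, and let the paddle come back up so that the gate is shut again. Do not touch either ball, keep the smaller one behind its gate, pick nothing up, and leave the things lying around where they are.

Things in the scene. Friction and masses are not known exactly. Their poses are not given: they have to be found in the camera images.
- dispenser: Fixed ball dispenser on a wooden base 235 x 350 x 6 mm. Origin on the sill between two equal white chutes, z up. Chute centre lines at x = -50 mm (near) and +50 mm (far); each is 42 mm wide and runs down towards -y at 0.14 rad from y = +95 mm to an open mouth at y = -70 mm, floor 55 mm up. Pivot posts 126 mm tall at x = +-101, y = +30 mm. Either chute may hold either ball.
- tray (a joint): Slide of the yellow tray, in m along the dispenser's +x: -0.05 = stop, middle compartment under the near (-x) chute; +0.05 = stop, under the far (+x) chute. It starts somewhere in between. Slides with about 1 to 2 N and stays where it is left.
- tray_mid (a point): Centre of the floor of the tray's middle compartment, 13 mm above the sill, in front of the mouths; axes as the dispenser's. Yellow plastic tray, 112 x 107 mm (x, y), walls 3 mm, rim 45 mm above the sill; middle compartment 56 mm (x) by 101 mm (y), narrow ones with screws on either side. It runs on its track and cannot be lifted.
- tab (a point): Middle of the tray's upright thumb tab, 54 mm above the sill: a yellow plate 4 mm thick in x, 45 mm long in y, standing out from the middle of the tray's front (-y) wall, 9 to 69 mm above the sill, 187 mm from the dispenser's origin towards -y. Push on either broad face to slide the tray; it moves with the tray.
- lever_near (a joint): Rocking lever on the outer (-x) side of the near chute, in rad: 0 = at rest, gate (a plate across the chute at y = -50 mm) shut; grows as the paddle is pressed, stop at 0.5. The gate clears the large ball at 0.35 or more. A spring brings it back; pressing takes 2 to 4 N at the paddle.
- lever_far (a joint): The same lever on the outer (+x) side of the far chute.
- paddle_near (a point): Middle of the top face of the near lever's black paddle, 34 x 36 mm, 122 mm above the sill at rest, at the +y end of the lever (x = -83, y = +117 mm from the dispenser's origin), 87 mm from the pivot (y = +30 mm, 115 mm high). It goes down about 35 mm as the lever turns 0.4 rad.
- paddle_far (a point): The same for the far lever (x = +83, y = +117 mm from the dispenser's origin).
- ball_large_center (a point): Centre of the larger steel ball, 30 mm in diameter, about 110 g, behind the gate of one of the chutes.
- ball_small_center (a point): Centre of the smaller steel ball, 16 mm in diameter, behind the gate of the other chute.
- ball_large: The larger steel ball (30 mm diameter) as a body; use ball_large_center for its position.
- ball_small: The smaller steel ball (16 mm diameter) as a body; use ball_small_center for its position.
- phone_frame: Loose grey phone frame, 70 x 146 x 8 mm, lying flat; origin under its centre.
- magnifier: Loose magnifier lens, 76 mm across and 10 mm thick, with an 80 mm black handle along its -x, lying flat; origin under the lens.
- screwdriver: Loose screwdriver, 170 mm long, lying along its own x.
- screw_jar: Loose small jar, 44 mm across, 50 mm tall; origin under its centre.
- battery_pack: Loose flat black battery, 40 x 90 x 6 mm, lying flat; origin under its centre.
- mug: Loose white mug, 76 mm across, 90 mm tall; origin under its centre.
- spare_case: Loose cardboard box, 150 x 90 x 35 mm; origin under its centre.

How it is judged (in metres and radians):
On the way, in this order (a step that is already met when the one before it is completed fails the run):
1. the tray stands under the larger ball's chute while the ball still waits behind its gate (x of ball_large_center in the frame of tray_mid between -0.012 and 0.012 m and y of ball_large_center in the frame of dispenser above -0.06 m), for 0.2 s.
2. that chute's lever is pressed and its gate is up (((x of ball_large_center in the frame of dispenser below 0 m and value of joint lever_near above 0.2 rad) or (x of ball_large_center in the frame of dispenser above 0 m and value of joint lever_far above 0.2 rad))), for 0.1 s.
3. the larger ball is in the tray's middle compartment (x of ball_large_center in the frame of tray_mid between -0.028 and 0.028 m and y of ball_large_center in the frame of tray_mid between -0.05 and 0.05 m and z of ball_large_center in the frame of tray_mid below 0.025 m), for 0.2 s.
At the end, for the whole second after the job is handed in: The larger ball lies still (under 50 mm/s) in the tray's middle compartment, the tray stands under that ball's chute (within about 15 mm of its stop), both gates are shut (levers under 0.05 rad) and the smaller ball is still behind its gate (all of step 3 and linear speed of ball_large below 0.05 m/s and (x of ball_small_center in the frame of tray_mid above 0.075 m or x of ball_small_center in the frame of tray_mid below -0.075 m) and value of joint each of lever_near, lever_far below 0.05 rad and y of ball_small_center in the frame of dispenser above -0.05 m); the robot touches nothing.
It fails at once if a ball is touched by the robot (contact force between any of the fingers, the arm and ball_large above 0.3 N or contact force between any of the fingers, the arm and ball_small above 0.3 N).
It fails at once if a ball is lifted (height (world z) of any of ball_large_center, ball_small_center above 0.11 m).
It fails at once if the smaller ball is let out (y of ball_small_center in the frame of dispenser below -0.06 m).
It fails at once if the larger ball is let out before the tray is under its chute (y of ball_large_center in the frame of dispenser below -0.06 m and (x of ball_large_center in the frame of tray_mid above 0.035 m or x of ball_large_center in the frame of tray_mid below -0.035 m)).
It fails at once if a thing lying around is moved more than 30 mm (distance of any of phone_frame, magnifier, screwdriver, screw_jar, battery_pack, mug, spare_case from where it was at the start of the episode above 0.03 m).
It also fails if it takes over 48 s, if anything falls off the work surface, if the arm or the gripper's body presses on something with over 40 N, if the wrist force passes 120 N, or if a joint passes its speed limit or range.

### The arm

A 6-joint arm with a two-finger parallel gripper is mounted at the origin on the work surface. World frame = base frame: x ahead of the robot, y to its left, z up, the work surface at z = 0. Lengths are in m, angles in degrees, forces in N, time in s.
With the tool pointing down it reaches from about 0.3 to 0.75 m from the base axis. Payload 8.5 kg.
Tool frame: the origin (TCP) lies at the very end of the fingers, on their centre line; the grasp point (between the pads) lies env.pinch_z behind it (env.pinch_z is the distance from the TCP to the grasp point, in m); z points along the fingers, y is the line along which they close (so a half turn about z gives the same grasp; the last joint's range is limited). The gripper opens to 85 mm and grips with 20 to 120 N. Pads are 22 mm wide; open, the fingers measure 114 mm over their backs; the gripper's body (76 mm by 85 mm) begins 54 mm behind the grasp point. The pads swing forward as they close: fully open they stand 13 mm farther back than shut.
Start: joints at [-85.388, 21.807, 74.336, -0, 83.858, -12.336], TCP at [0.16, -0.526, 0.231] pointing down, gripper open.
Joint ranges: [-178.18, 178.18], [-50.72, 133.34], [12.68, 142.11], [-81.47, 261.47], [9.98, 163.14], [-165.26, 165.26]. Speed limits (degrees/s): [136.94, 136.94, 180, 180, 180, 180].

### API

Orientations are given as a 3x3 rotation matrix whose columns are the frame's x, y, z axes.
In Python, from rig import telemetry, get_image, env gives the robot as it stands. The module is installed in compiled form; this text tells all that it offers.
- The arm moves only by the tool apply_moves, never from a script. Its argument "series" is a list of rows, each a list of 7 numbers: the shift along the tool's x, y, z in mm, then the turn, a rotation vector about the tool's x, y, z in degrees, then the opening, from 0 (shut) to 1 (fully open). A call has 1 to 12 rows; each row shifts and turns the commanded pose from where the row before left it, along the tool's axes as they then stand; what a row does not reach is not made up. A row lasts 1/8 s, in which the tool goes at most 62.5 mm and 10.7 degrees, less where a joint would pass 70% of its speed; a pose out of reach is approached as far as the arm can. A call with a gripper value outside its range is refused whole. The fingers move at their own pace and stop on an object; "grip_force" is the grip in N (left out, the last holds). Time passes only in rows, so rows that do not move let the fingers close. It gives the time, the measured TCP pose, the force, the opening and the grip force at its end, in the units of the state.
- telemetry.observe(): the state, without advancing time (a new reading comes with each control period).
- get_image(name): name is "scene" or "top"; returns a dict with "frame" (384x512x3 uint8, red, green, blue), "z_map" (384x512 float32, m along the optical axis (not along the pixel's ray), 0 where there is no reading), "vertical_fov" (degrees; the focal length in pixels is half the picture's height over the tangent of half this angle, whatever the lens; pixels are square), "cx", "cy" (the principal point, pixels), "eye" and "attitude" of the camera in the world. Camera axes: x right, y up, looking along -z (the intrinsics and any distortion apply to the point x, -y, -z); pixel columns grow to the right and rows downward; lengths in m; the calibration is good to about 2 mm. A picture is of the moment at which its call begins.
- env.close_job(): hands the job in; it is judged then, once.
The state is a dict: "time_s": time; "q": joint angles; "qvel": joint speeds; "joint_efforts": joint torques, N m; "position": TCP position; "tool_rot": TCP orientation; "ft_force": force on the tool from outside, world axes, zero at the start; "wrist_torque": the same for the moment, N m; "grip_width": finger opening in m; "gripper_force": force on a finger pad.
Only numpy, scipy, OpenCV 4.12 (cv2) and the standard library are available. Lean on these libraries where they do the work, as an engineer would, in place of code of your own. Each camera call takes 0.05 s, during which the arm holds its last target. There are 200 camera calls.

## Working session

There is one attempt and no reset: what is moved stays moved. The work goes in short steps, Python scripts to look and compute and a tool call to move; the robot and the scene stay as the last step left them, time stands still between calls to the robot, and variables do not carry over. Pictures are saved under pics/ and viewed, at most 10 in all, crops included, and the job is handed in when it is done.

Besides the shell and the picture viewer there is one more tool, called after "Emit:" as name([rows], argument=value, ...), one row to a line, values as JSON. apply_moves: Moves the arm, as the interface text tells. Its arguments: {"type":"object","properties":{"series":{"type":"array"},"grip_force":{"type":"number"}},"required":["series"]}

```bash
mkdir -p pics
cat > h.py <<'E'
import numpy as np,cv2
from rig import telemetry,get_image,env
def pts(im):
    h,w=im["z_map"].shape;f=h/2/np.tan(np.radians(im["vertical_fov"])/2)
    u,v=np.meshgrid(np.arange(w),np.arange(h));z=im["z_map"]
    P=np.stack([(u-im["cx"])/f*z,-(v-im["cy"])/f*z,-z],-1)
    return P@np.array(im["attitude"]).T+np.array(im["eye"])
E
python3 - <<'E'
from h import *
for n in("scene","top"):
    im=get_image(n);cv2.imwrite(f"pics/{n}0.png",cv2.resize(im["frame"][:,:,::-1],(800,600)))
    np.savez(f"{n}0.npz",P=pts(im),f=im["frame"])
    print({k:v for k,v in im.items() if k not in("frame","z_map")})
print(telemetry.observe(),env.pinch_z)
E
```

```text
{'vertical_fov': 44.9894381229401, 'cx': 258.08990332861424, 'cy': 196.9191626834034, 'eye': array([ 1.29932968, -0.35757544,  1.12519315]), 'attitude': array([[ 0.47698556, -0.68936121,  0.54522097],
       [ 0.87885219,  0.38127552, -0.28678877],
       [-0.01017836,  0.61596275,  0.78770953]])}
{'vertical_fov': 44.78175235983208, 'cx': 253.41739009093624, 'cy': 200.37798011230456, 'eye': array([0.30114215, 0.00219747, 1.66949045]), 'attitude': array([[ 0.00135371,  0.98236093, -0.18698977],
       [-0.99998241,  0.00240976,  0.00542044],
       [ 0.00577543,  0.18697914,  0.98234691]])}
{'time_s': 0.1, 'q': array([-8.53864143e+01,  2.18382237e+01,  7.43772029e+01, -7.92372084e-04,
        8.38582017e+01, -1.23384989e+01]), 'qvel': array([ 0.06321533, -0.11128231, -0.09882637,  0.07439695, -0.01902125,
        0.11034754]), 'joint_efforts': array([ 3.38943144e-03, -4.49220014e+01, -2.31653130e+01, -2.08594902e-04,
        3.67884175e-03,  6.52732641e-07]), 'position': array([ 0.1603135 , -0.52585886,  0.23078215]), 'tool_rot': array([[ 9.56548508e-01,  2.91573213e-01, -1.17069487e-04],
       [ 2.91573120e-01, -9.56547687e-01,  1.27978727e-03],
       [ 2.61169140e-04, -1.25831292e-03, -9.99999174e-01]]), 'ft_force': array([0.1185793 , 0.72878226, 0.1789157 ]), 'wrist_torque': array([-0.01473549,  0.03067008, -0.01717038]), 'gripper_force': 0.0, 'grip_width': 0.08530005571413077} 0.0187
```

View pics/scene0.png

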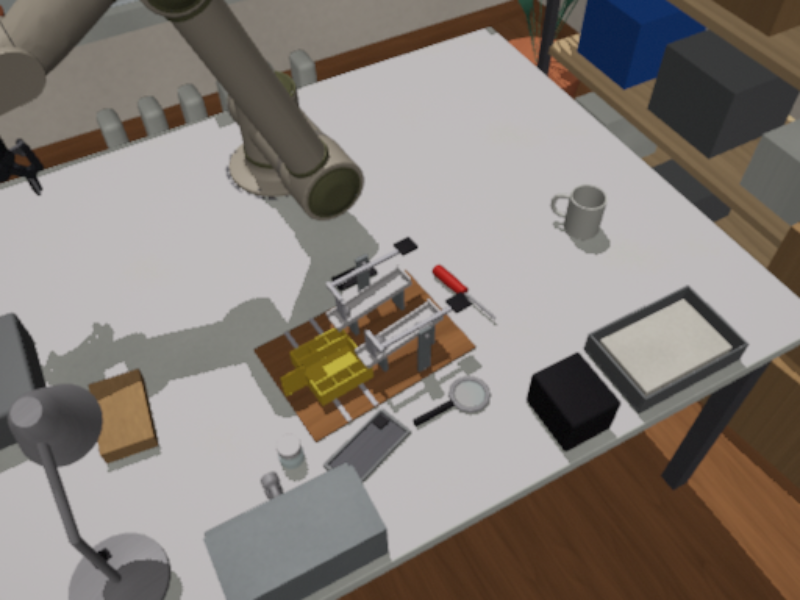

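View pics/top0.png

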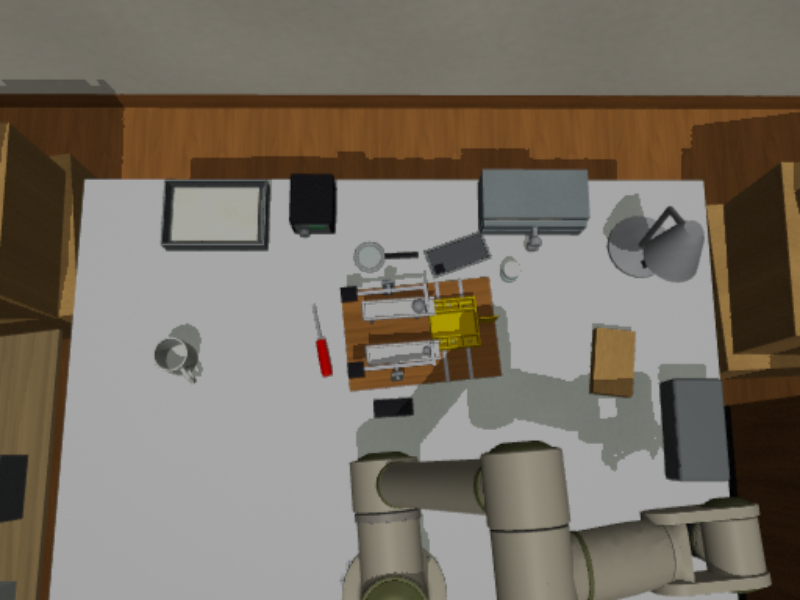

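The scene view shows the dispenser in mid-table. The top view shows two balls, at about (419,305) and (427,351), with the tray at (455,322) and the tab at (488,319). I'll enlarge this and take 3D points.

Run:
```python
from h import *
d=np.load("top0.npz");P=d["P"];f=d["f"]
c=f[165:260,205:330,::-1];cv2.imwrite("pics/crop.png",cv2.resize(c,None,fx=6,fy=6,interpolation=cv2.INTER_CUBIC))
hsv=cv2.cvtColor(f,cv2.COLOR_RGB2HSV)
x,y,z=P[...,0],P[...,1],P[...,2]
box=(x>.25)&(x<.75)&(y>-.35)&(y<.2)
# base: brown low
br=box&(hsv[...,0]<18)&(hsv[...,1]>90)&(z<.02)&(z>-.005)&(y>-.25)
print("base",cv2.minAreaRect(P[br][:,:2].astype(np.float32)),np.median(z[br]))
dk=box&(f.max(2)<60)&(z>.10)&(z<.16)
n,l,s,cc=cv2.connectedComponentsWithStats(dk.astype(np.uint8))
for i in range(1,n):
    if s[i,4]>8: q=P[l==i];print("dark",s[i],q.mean(0),q.min(0),q.max(0))
ye=box&(abs(hsv[...,0].astype(int)-27)<6)&(hsv[...,1]>150)
for lo,hi in((.015,.03),(.04,.057),(.065,.085)):
    q=P[ye&(z>lo)&(z<hi)];print(lo,len(q), cv2.minAreaRect(q[:,:2].astype(np.float32)) if len(q)>3 else "")
    if lo>.06: print(q.round(4))
```

```text
base ((0.5693517327308655, -0.029408514499664307), (0.23567238450050354, 0.4157242178916931), 5.9455108642578125) 0.006314858035443294
dark [218 183  11  11  94] [0.63859532 0.09701206 0.12214851] [0.62171382 0.07974244 0.11372841] [0.65577891 0.11445809 0.13172864]
dark [223 232  10  10  97] [0.47354308 0.08016897 0.12185699] [0.45775235 0.06458871 0.11245571] [0.48927278 0.09516935 0.13109195]
dark [251 289  13   4  16] [ 0.29789966 -0.01682441  0.15285188] [ 0.29199625 -0.03738703  0.14482496] [0.30142736 0.00117159 0.15972421]
dark [229 290  10   5  13] [0.29216642 0.05761846 0.15313544] [0.28559054 0.0426701  0.14445198] [0.29821156 0.07153277 0.1595842 ]
0.015 292 ((0.5947768092155457, -0.15747539699077606), (0.11808451265096664, 0.14820560812950134), 7.199763774871826)
0.04 166 ((0.5917636752128601, -0.1557764708995819), (0.11262476444244385, 0.1449585258960724), 6.334333419799805)
0.065 14 ((0.5967069864273071, -0.21132655441761017), (0.003361747832968831, 0.04233144223690033), 5.234462261199951)
[[ 0.5993 -0.228   0.0756]
 [ 0.6003 -0.2323  0.0704]
 [ 0.5964 -0.1901  0.0715]
 [ 0.5962 -0.1934  0.0728]
 [ 0.5969 -0.1974  0.069 ]
 [ 0.5964 -0.2005  0.0718]
 [ 0.5965 -0.2041  0.0715]
 [ 0.5966 -0.2077  0.0708]
 [ 0.5977 -0.2119  0.0651]
 [ 0.5967 -0.2147  0.0705]
 [ 0.5969 -0.2183  0.0696]
 [ 0.5974 -0.2257  0.0667]
 [ 0.5971 -0.229   0.0683]
 [ 0.5934 -0.1939  0.0688]]
```

View pics/crop.png

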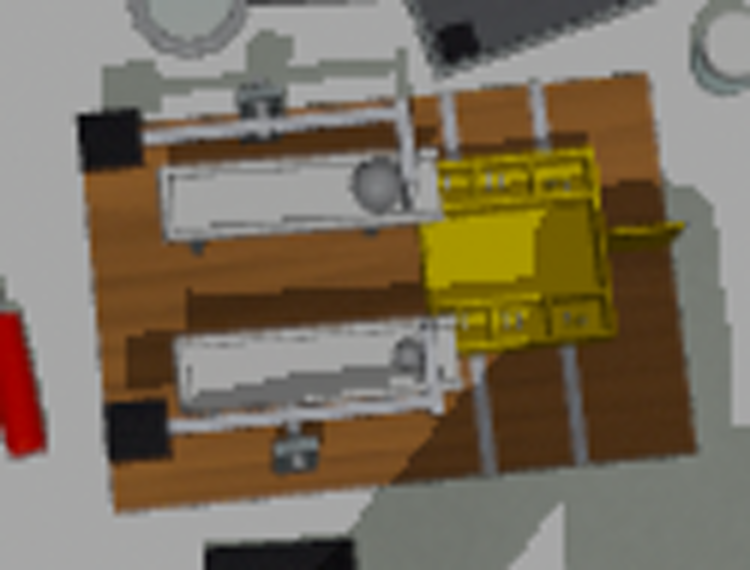

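The larger ball is in the far chute (crop 378,183), and the smaller one is in the near chute (crop 408,355). The dispenser origin is about (0.568, -0.028), yaw 5.8°, and the tray slide is about +0.01. So I push the tab towards +x, starting from its -x side.

Emit:
apply_moves([
  [0, 0, 0, 0, 0, 10, 0],
  [0, 0, 0, 0, 0, 1.1, 0],
  [43, -26, 0, 0, 0, 0, 0],
  [43, -26, 0, 0, 0, 0, 0],
  [43, -26, 0, 0, 0, 0, 0],
  [43, -26, 0, 0, 0, 0, 0],
  [43, -26, 0, 0, 0, 0, 0],
  [43, -26, 0, 0, 0, 0, 0],
  [43, -27, 0, 0, 0, 0, 0],
  [43, -27, 0, 0, 0, 0, 0],
  [43, -27, 0, 0, 0, 0, 0],
  [44, -27, 0, 0, 0, 0, 0],
])

```text
time_s: 1.6
position: [0.5633, -0.2183, 0.2312]
tool_rot: [[0.994, 0.105, -0.0], [0.105, -0.994, 0.0], [-0.0, -0.0, -1.0]]
ft_force: [0.9, -1.2, 1.1]
grip_width: -0.0001
gripper_force: 0.0
```

Emit:
apply_moves([
  [0, 0, 40, 0, 0, 0, 0],
  [0, 0, 40, 0, 0, 0, 0],
  [0, 0, 20, 0, 0, 0, 0],
  [0, 0, 0, 0, 0, 0, 0],
])

```text
time_s: 2.1
position: [0.5616, -0.2192, 0.1299]
tool_rot: [[0.995, 0.104, -0.003], [0.104, -0.995, 0.002], [-0.003, -0.002, -1.0]]
ft_force: [0.6, -0.6, 0.1]
grip_width: -0.0002
gripper_force: 0.0
```

Run:
```python
from h import *
im=get_image("scene");c=im["frame"][140:300,140:320,::-1];cv2.imwrite("pics/s1.png",cv2.resize(c,None,fx=3.7,fy=3.7,interpolation=cv2.INTER_CUBIC))
```

```text
(no output)
```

View pics/s1.png

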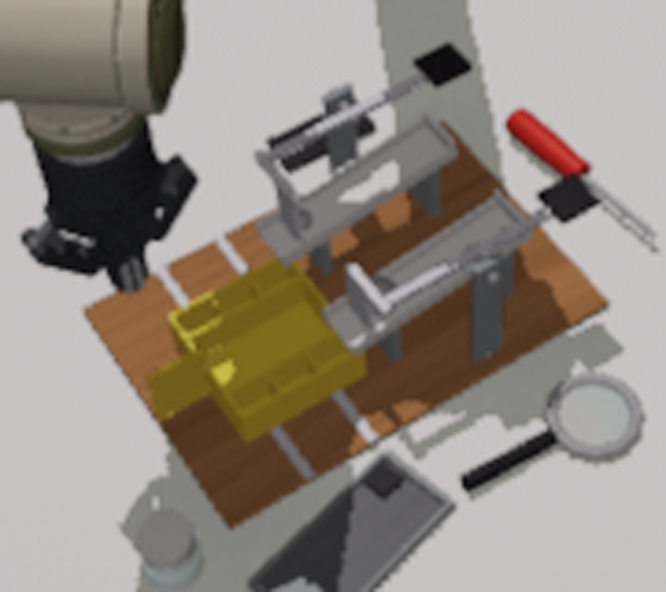

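The fingertip, at (130,280), hangs to the left of the tab at (185,385), clear of the tray. I'll descend and push.

Emit:
apply_moves([
  [0, 0, 30, 0, 0, 0, 0],
  [0, 0, 30, 0, 0, 0, 0],
  [0, 0, 25, 0, 0, 0, 0],
  [0, 0, 0, 0, 0, 0, 0],
  [8, 0, 0, 0, 0, 0, 0],
  [8, 0, 0, 0, 0, 0, 0],
  [6, 0, 0, 0, 0, 0, 0],
  [6, 0, 0, 0, 0, 0, 0],
  [6, 0, 0, 0, 0, 0, 0],
  [6, 0, 0, 0, 0, 0, 0],
  [0, 0, 0, 0, 0, 0, 0],
])

```text
time_s: 3.52
position: [0.6024, -0.2154, 0.0462]
tool_rot: [[0.995, 0.102, 0.0], [0.102, -0.995, -0.0], [0.0, 0.0, -1.0]]
ft_force: [-0.2, 0.2, 0.2]
grip_width: 0.0005
gripper_force: 0.0
```

Emit:
apply_moves([
  [6, 0, 0, 0, 0, 0, 0],
  [5, 0, 0, 0, 0, 0, 0],
  [4, 0, 0, 0, 0, 0, 0],
  [3, 0, 0, 0, 0, 0, 0],
  [0, 0, 0, 0, 0, 0, 0],
])

```text
time_s: 4.15
position: [0.6203, -0.2136, 0.0464]
tool_rot: [[0.995, 0.102, 0.001], [0.102, -0.995, -0.0], [0.001, 0.0, -1.0]]
ft_force: [0.0, 0.3, -0.2]
grip_width: -0.0002
gripper_force: 0.0
```

Emit:
apply_moves([
  [2, 0, 0, 0, 0, 0, 0],
  [2, 0, 0, 0, 0, 0, 0],
  [0, 0, 0, 0, 0, 0, 0],
])

```text
time_s: 4.53
position: [0.6241, -0.2133, 0.0464]
tool_rot: [[0.995, 0.102, 0.001], [0.102, -0.995, -0.0], [0.001, 0.0, -1.0]]
ft_force: [0.2, 0.7, -0.2]
grip_width: -0.0001
gripper_force: 0.0
```

Emit:
apply_moves([
  [2, 0, 0, 0, 0, 0, 0],
  [2, 0, 0, 0, 0, 0, 0],
  [0, 0, 0, 0, 0, 0, 0],
])

```text
time_s: 4.9
position: [0.6253, -0.2131, 0.0463]
tool_rot: [[0.995, 0.102, -0.007], [0.102, -0.995, 0.0], [-0.006, -0.001, -1.0]]
ft_force: [-15.2, -2.4, 7.0]
grip_width: 0.0
gripper_force: 7.4
```

The stop is reached (15 N). I'll back off, lift and go above the far paddle.

Emit:
apply_moves([
  [-10, 0, 0, 0, 0, 0, 0],
  [-12, 0, 0, 0, 0, 0, 0],
  [0, 0, -40, 0, 0, 0, 0],
  [0, 0, -40, 0, 0, 0, 0],
  [0, 0, -40, 0, 0, 0, 0],
  [0, 0, -40, 0, 0, 0, 0],
  [0, 0, 0, 0, 0, 0, 0],
])

```text
time_s: 5.78
position: [0.6067, -0.2156, 0.2098]
tool_rot: [[0.995, 0.102, 0.006], [0.102, -0.995, -0.003], [0.006, 0.004, -1.0]]
ft_force: [0.5, -0.1, 0.2]
grip_width: -0.0001
gripper_force: 0.0
```

Emit:
apply_moves([
  [7, -31, 0, 0, 0, 0, 0],
  [7, -31, 0, 0, 0, 0, 0],
  [7, -31, 0, 0, 0, 0, 0],
  [7, -31, 0, 0, 0, 0, 0],
  [7, -31, 0, 0, 0, 0, 0],
  [7, -31, 0, 0, 0, 0, 0],
  [7, -31, 0, 0, 0, 0, 0],
  [7, -31, 0, 0, 0, 0, 0],
  [7, -32, 0, 0, 0, 0, 0],
  [6, -32, 0, 0, 0, 0, 0],
  [0, 0, 30, 0, 0, 0, 0],
  [0, 0, 0, 0, 0, 0, 0],
])

```text
time_s: 7.28
position: [0.6413, 0.1025, 0.1734]
tool_rot: [[0.995, 0.102, -0.006], [0.102, -0.995, 0.0], [-0.006, -0.001, -1.0]]
ft_force: [0.4, -1.4, 0.7]
grip_width: -0.0003
gripper_force: 0.0
```

Run:
```python
from h import *
im=get_image("scene");c=im["frame"][120:290,150:330,::-1];cv2.imwrite("pics/s2.png",cv2.resize(c,None,fx=3.5,fy=3.5,interpolation=cv2.INTER_CUBIC))
im=get_image("top");P=pts(im);f=im["frame"];hsv=cv2.cvtColor(f,cv2.COLOR_RGB2HSV)
ye=(abs(hsv[...,0].astype(int)-27)<6)&(hsv[...,1]>150)&(P[...,2]>.064)&(P[...,2]<.085)&(P[...,0]>.4)&(P[...,0]<.75)&(P[...,1]<-.15)
print(np.median(P[ye],0),ye.sum(),telemetry.observe()["position"])
```

```text
[ 0.63641468 -0.21208088  0.06871248] 17 [0.64276499 0.1019579  0.17641165]
```

View pics/s2.png

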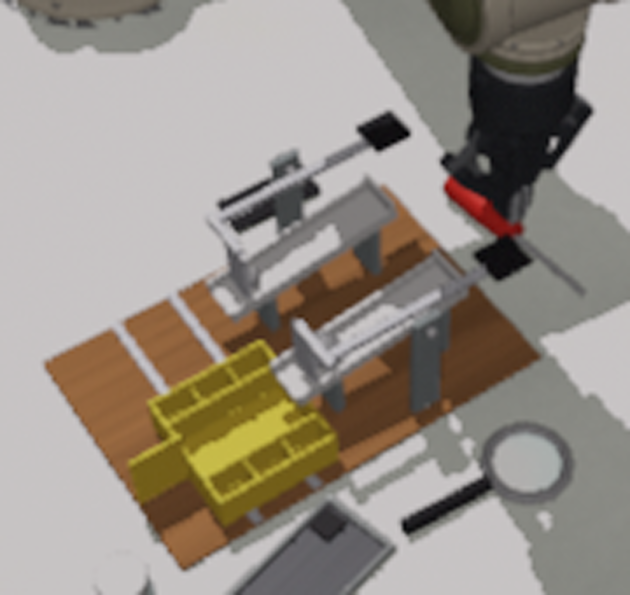

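The tray stands under the far chute (tab moved 40 mm), and the fingertip at about (505,215) is above the far paddle at (503,258). I'll press now.

Emit:
apply_moves([
  [-2, 0, 20, 0, 0, 0, 0],
  [0, 0, 20, 0, 0, 0, 0],
  [0, 0, 10, 0, 0, 0, 0],
  [0, 0, 8, 0, 0, 0, 0],
  [0, 0, 8, 0, 0, 0, 0],
  [0, 0, 8, 0, 0, 0, 0],
  [0, 0, 6, 0, 0, 0, 0],
  [0, 0, 5, 0, 0, 0, 0],
  [0, 0, 0, 0, 0, 0, 0],
  [0, 0, 0, 0, 0, 0, 0],
  [0, 0, 0, 0, 0, 0, 0],
  [0, 0, 0, 0, 0, 0, 0],
])

```text
time_s: 8.88
position: [0.6409, 0.1023, 0.0915]
tool_rot: [[0.995, 0.102, 0.0], [0.102, -0.995, 0.0], [0.0, -0.0, -1.0]]
ft_force: [0.6, 0.9, 2.8]
grip_width: -0.0002
gripper_force: 1.4
```

Run:
```python
from h import *
im=get_image("scene");c=im["frame"][120:290,150:330,::-1];cv2.imwrite("pics/s3.png",cv2.resize(c,None,fx=3.5,fy=3.5,interpolation=cv2.INTER_CUBIC))
```

```text
(no output)
```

View pics/s3.png

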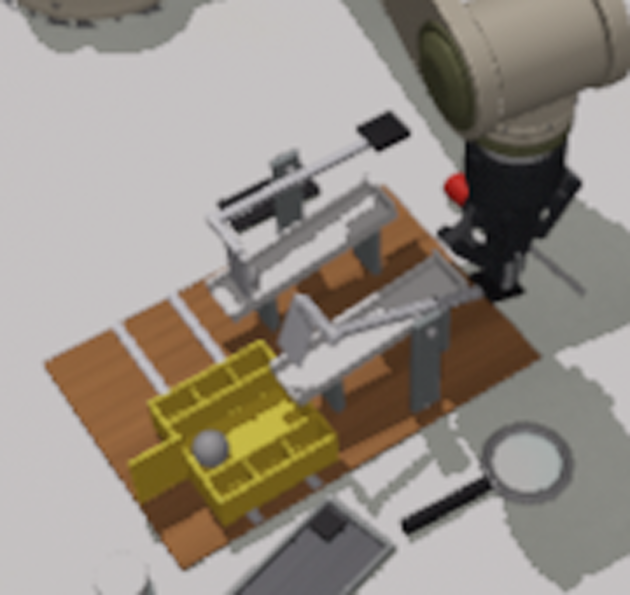

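The gate is up, and the ball is in the tray's middle compartment at (210,448). I'll lift off the paddle and let the ball settle.

Emit:
apply_moves([
  [0, 0, -6, 0, 0, 0, 0],
  [0, 0, -6, 0, 0, 0, 0],
  [0, 0, -8, 0, 0, 0, 0],
  [0, 0, -8, 0, 0, 0, 0],
  [0, 0, -8, 0, 0, 0, 0],
  [0, 0, -20, 0, 0, 0, 0],
  [0, 0, -30, 0, 0, 0, 0],
  [0, 0, -20, 0, 0, 0, 0],
  [0, 0, 0, 0, 0, 0, 0],
  [0, 0, 0, 0, 0, 0, 0],
  [0, 0, 0, 0, 0, 0, 0],
  [0, 0, 0, 0, 0, 0, 0],
])

```text
time_s: 10.42
position: [0.6406, 0.1021, 0.1966]
tool_rot: [[0.995, 0.102, -0.001], [0.102, -0.995, -0.0], [-0.001, -0.0, -1.0]]
ft_force: [-0.3, -0.3, 0.4]
grip_width: 0.0
gripper_force: 0.0
```

Emit:
apply_moves([
  [0, 0, 0, 0, 0, 0, 0],
  [0, 0, 0, 0, 0, 0, 0],
  [0, 0, 0, 0, 0, 0, 0],
  [0, 0, 0, 0, 0, 0, 0],
  [0, 0, 0, 0, 0, 0, 0],
  [0, 0, 0, 0, 0, 0, 0],
  [0, 0, 0, 0, 0, 0, 0],
  [0, 0, 0, 0, 0, 0, 0],
  [0, 0, 0, 0, 0, 0, 0],
  [0, 0, 0, 0, 0, 0, 0],
  [0, 0, 0, 0, 0, 0, 0],
  [0, 0, 0, 0, 0, 0, 0],
])

```text
time_s: 11.92
position: [0.6408, 0.1021, 0.1973]
tool_rot: [[0.995, 0.102, 0.0], [0.102, -0.995, 0.0], [0.0, -0.0, -1.0]]
ft_force: [0.2, 1.0, 0.2]
grip_width: -0.0001
gripper_force: 0.0
```

Run:
```python
from h import *
a=get_image("scene")["frame"][120:290,150:330,::-1];b=get_image("top")["frame"][165:260,205:330,::-1]
a=cv2.resize(a,(400,378),interpolation=cv2.INTER_CUBIC);b=cv2.resize(b,(400,378),interpolation=cv2.INTER_CUBIC)
cv2.imwrite("pics/s4.png",np.hstack([a,b]))
```

```text
(no output)
```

View pics/s4.png

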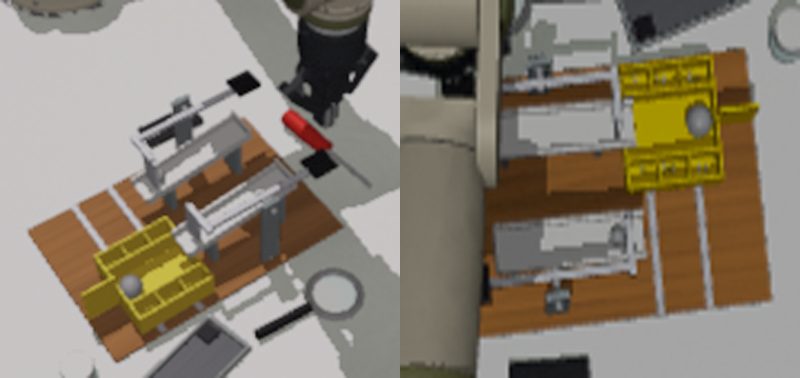

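The ball rests in the middle compartment (698,120 in the right half), both gates are shut, and the small ball is still behind its gate (620,238). I'll hand in.

```bash
python3 -c "
from rig import env
print(env.close_job())"
```

```text
the job is handed in; nothing more can be done
None
```

The job is handed in, with no verdict returned: the last pictures show the tray at its far stop, the larger ball in its middle compartment, both gates shut and the smaller ball still behind its gate.

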